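Sort the loose sinkers and the jig off the rail plank

TASK

Tidy the loose tackle off the plank: put both coin sinkers (the flat lead discs) in the round dish, both bank sinkers (the six-sided lead bars) in the oblong dish, and the steel casting jig in the long empty compartment of the lure box. Each must end lying flat on the bottom, none on top of another; set them down rather than dropping them, since the dishes chip. Leave the reel and the forceps where they lie.

Things in the scene. Friction and masses are not known exactly. Their poses are not given: they have to be found in the camera images.
- coin_1: Coin sinker: dull-grey lead disc, 40 mm across, 12 mm thick, lying flat, with a low line tube raised 3 mm along one diameter of its upper face. About 170 g. Origin at the disc's centre, 6 mm above its underside; z is its axis, x runs along the tube. The two coins are alike. Starts on the plank, whose top is at z = 0.025 m.
- coin_2: Coin sinker: dull-grey lead disc, 40 mm across, 12 mm thick, lying flat, with a low line tube raised 3 mm along one diameter of its upper face. About 170 g. Origin at the disc's centre, 6 mm above its underside; z is its axis, x runs along the tube. The two coins are alike. Starts on the plank, whose top is at z = 0.025 m.
- bank_1: Bank sinker: dull-grey six-sided lead bar lying on a flat side, 70 mm long plus a small brass eye at +x. From x = -32 to +12 mm it is 24 mm across flats, 28 mm across the corners (which face sideways, 12 mm up), then tapers to the eye. About 220 g, balanced near x = -6 mm. Origin on its axis at half length, 12 mm up; x along the bar. The two are alike. Starts on the plank.
- bank_2: Bank sinker: dull-grey six-sided lead bar lying on a flat side, 70 mm long plus a small brass eye at +x. From x = -32 to +12 mm it is 24 mm across flats, 28 mm across the corners (which face sideways, 12 mm up), then tapers to the eye. About 220 g, balanced near x = -6 mm. Origin on its axis at half length, 12 mm up; x along the bar. The two are alike. Starts on the plank.
- jig: Casting jig, a fish-shaped metal lure without hook: bright steel, 90 mm long over its end rings, 20 mm wide and 12 mm thick in the middle 56 mm, narrower at the ends, a white-and-black eye on each side. About 140 g. Origin at its centre, 6 mm above its underside; x along it, z up. Starts flat on the plank.
- round_dish: Round white ceramic dish, open, held by a non-slip pad (fixed). 164 mm across the rim, 20 mm high; flat inner floor 134 mm across, 5 mm above the origin, then a sloping wall. Origin at the centre of the underside, on the plank. This dish, the oblong dish and the lure box swap places.
- oblong_dish: Oblong white ceramic dish, open, held by a non-slip pad (fixed). Outside 120 mm (x) by 190 mm (y), 20 mm high, upright walls 6 mm thick: 108 x 178 mm inside; inner floor 6 mm above the origin. Origin at the centre of the underside, on the plank; y is the long way.
- lure_box: Clear lure box, fixed, 129 (x) by 180 (y), 34 mm high. Origin: centre of underside, on the plank. Lid folded back, sloping from the +x rim to the plank at x = +192 mm. Empty long compartment on the -x side: x -61.5 to +24.5 mm (middle -18.5), y -87 to +87, floor 3 mm up. Beyond a divider 30 mm high, three small compartments hold floats, spoons and jig heads.
- reel: Black plastic fishing reel, loose, lying on its side near the back of the plank: 62 mm across, 91 mm high, crank on top reaching 47 mm from its axis. Origin: centre of its underside. Leave it alone. Farther back on the left (x above 0.77, y 0.25 to 0.47 m) an aluminium rod holder in a blue C-clamp stands up to 0.25 m high.
- forceps: Stainless forceps with two finger rings, loose, lying flat near the robot: 138 mm long (x, jaws at +x), 57 mm over the rings, 7 mm high. Origin near the middle of its length, on its underside. Leave it alone. Unlisted things (spool, sharpening stone, pliers, jar) lie clear of the work, at most 85 mm high.
Not all that is in view belongs to the job. What is shaped like the coin_1 but pink or white is not meant.

How it is judged (in metres and radians):
At the end, for the whole second after the job is handed in: Coin sinkers flat on the round dish's floor (centre at most 15 mm above its underside), bank sinkers on the oblong dish's floor (at most 24 mm), jig on the floor of the box's long compartment (at most 15 mm), all at rest; reel and forceps within 20 mm of their starting places (horizontal distance between each of coin_1, coin_2 and round_dish below 0.056 m and z of coin_1 in the frame of round_dish between 0 and 0.015 m and linear speed of each of coin_1, coin_2, bank_1, bank_2, jig below 0.02 m/s and z of coin_2 in the frame of round_dish between 0 and 0.015 m and x of bank_1 in the frame of oblong_dish between -0.054 and 0.054 m and y of bank_1 in the frame of oblong_dish between -0.089 and 0.089 m and z of bank_1 in the frame of oblong_dish between 0 and 0.024 m and x of bank_2 in the frame of oblong_dish between -0.054 and 0.054 m and y of bank_2 in the frame of oblong_dish between -0.089 and 0.089 m and z of bank_2 in the frame of oblong_dish between 0 and 0.024 m and x of jig in the frame of lure_box between -0.0615 and 0.0245 m and y of jig in the frame of lure_box between -0.087 and 0.087 m and z of jig in the frame of lure_box between 0 and 0.015 m and distance of each of reel, forceps from where it was at the start of the episode below 0.02 m); the robot touches nothing.
It fails at once if the reel is knocked or shifted by 20 mm or more (distance of reel from where it was at the start of the episode above 0.02 m).
It fails at once if the forceps is knocked or shifted by 20 mm or more (distance of forceps from where it was at the start of the episode above 0.02 m).
It fails at once if a piece is dropped or flung into its dish or box: it moves faster than 0.75 m/s (a free fall of about 30 mm) in the last 35 mm above the dish's or box's underside ((horizontal distance between coin_1 and round_dish below 0.1 m and z of coin_1 in the frame of round_dish below 0.035 m and linear speed of coin_1 above 0.75 m/s) or (horizontal distance between coin_2 and round_dish below 0.1 m and z of coin_2 in the frame of round_dish below 0.035 m and linear speed of coin_2 above 0.75 m/s) or (horizontal distance between bank_1 and oblong_dish below 0.1 m and z of bank_1 in the frame of oblong_dish below 0.035 m and linear speed of bank_1 above 0.75 m/s) or (horizontal distance between bank_2 and oblong_dish below 0.1 m and z of bank_2 in the frame of oblong_dish below 0.035 m and linear speed of bank_2 above 0.75 m/s) or (horizontal distance between jig and lure_box below 0.1 m and z of jig in the frame of lure_box below 0.035 m and linear speed of jig above 0.75 m/s)).
It also fails if it takes over 118 s, if anything falls off the work surface, if the arm or the gripper's body presses on something with over 40 N, if the wrist force passes 120 N, or if a joint passes its speed limit or range.

ROBOT

A 6-joint arm with a two-finger parallel gripper is mounted at the origin on the work surface. World frame = base frame: x ahead of the robot, y to its left, z up, the work surface at z = 0. Lengths are in m, angles in degrees, forces in N, time in s.
With the tool pointing down it reaches from about 0.35 to 0.875 m from the base axis. Payload 4.2 kg.
Tool frame: the origin (TCP) lies between the finger pads; the fingertips stand 25 mm ahead of it and the grasp point (between the pads) lies 6 mm ahead of it (r.tips_ahead is the distance from the TCP to the fingertips, in m); z points along the fingers, y is the direction in which the jaws open and shut (so a half turn about z gives the same grasp; the last joint's range is limited). The gripper opens to 87 mm and grips with 3 to 60 N. Pads are 19 mm wide; open, the fingers measure 117 mm over their backs; the gripper's body (75 mm by 190 mm) begins 51 mm behind the grasp point.
Start: joints at [-58.35, 22.042, 0.453, 0, -68.411, -14.817], TCP at [0.181, -0.598, 0.248] pointing down, gripper open.
Joint ranges: [-179.83, 179.83], [-69.29, 118.12], [-61.27, 80.66], [-181.25, 117.63], [-171.15, -9.14], [-177.46, 177.46]. Speed limits (degrees/s): [159.86, 159.86, 180, 180, 180, 180].

INTERFACE

Orientations are given as a 3x3 rotation matrix whose columns are the frame's x, y, z axes.
In Python, from station import r, vision, finish_job gives the robot as it stands.
- The arm moves only by the shell command python3 -m jog 'ROWS'. ROWS is a JSON object of lists of equal length, an entry for each row: "rot": the turn, a rotation vector about the world's x, y, z in degrees, a list of three; "delta_pos": the shift along the world's x, y, z in mm, a list of three; "grip": the opening in per cent of the stroke, from 0 (shut) to 100 (fully open). A call has 1 to 10 rows; each row shifts and turns the commanded pose from where the row before left it; what a row does not reach is not made up. A row lasts 1/12 s, in which the tool goes at most 41.7 mm and 7.16 degrees, less where a joint would pass 70% of its speed; a pose out of reach is approached as far as the arm can. A call with a gripper value outside its range is refused whole. The fingers move at their own pace and stop on an object; the grip force is fixed at half the most. Time passes only in rows, so rows that do not move let the fingers close. It gives the time, the measured TCP pose, the force and the opening at its end, in the units of the state.
- r.sense(): the state, without advancing time (a new reading comes with each control period).
- vision.capture(name): name is "scene" or "top" or "wrist"; returns a dict with "frame" (400x640x3 uint8, red, green, blue), "K" (3x3 intrinsics, pixels), "xyz" and "orientation" of the camera in the world. Camera axes: x right, y up, looking along -z (the intrinsics and any distortion apply to the point x, -y, -z); pixel columns grow to the right and rows downward; lengths in m; the calibration is good to about 2 mm. A picture is of the moment at which its call begins. There is no depth.
- finish_job(): hands the job in, once; it reports no verdict.
The state is a dict: "time_s": time; "joints": joint angles; "joint_velocities": joint speeds; "effort": joint torques, N m; "tcp_pos": TCP position; "ee_rot": TCP orientation; "wrist_force": force on the tool from outside, world axes, zero at the start; "moment": the same for the moment, N m; "gripper_width": opening from 0.0 (shut) to 1.0 (fully open).
Only numpy, scipy, OpenCV 4.12 (cv2) and the standard library are available. Lean on these libraries where they do the work, as an engineer would, in place of code of your own. Each camera call takes 0.05 s, during which the arm holds its last target. There are 200 camera calls.

## Working session

There is one attempt and no reset: what is moved stays moved. The work goes in short steps, Python scripts to look and compute and a shell command to move; the robot and the scene stay as the last step left them, time stands still between calls to the robot, and variables do not carry over. Pictures are saved under pics/ and viewed, about 12 in all and at most 16, crops included, and the job is handed in when it is done.

```bash
mkdir -p pics; ls; python3 - <<'E'
from station import r,vision
import cv2,numpy as np,json
for n in ("top","scene"):
    c=vision.capture(n); cv2.imwrite(f"pics/{n}0.png",c["frame"][:,:,::-1]); print(n,c["K"],c["xyz"],c["orientation"],[k for k in c])
s=r.sense();print(s["time_s"],s["tcp_pos"],s["ee_rot"],s["gripper_width"],r.tips_ahead)
E
```

```text
pics
top [[362.8328472    0.         314.53693101]
 [  0.         362.8328472  199.71291041]
 [  0.           0.           1.        ]] [ 0.29865869 -0.01086294  0.98931777] [[ 0.01070906  0.98684939 -0.16128733]
 [-0.99991509  0.00937088 -0.00905532]
 [-0.00742484  0.16137061  0.98686595]] ['frame', 'K', 'xyz', 'orientation']
scene [[392.47831407   0.         321.09312211]
 [  0.         392.47831407 199.90240965]
 [  0.           0.           1.        ]] [0.98895749 0.40350626 0.9548135 ] [[-0.60700576 -0.64538718  0.46370184]
 [ 0.79462395 -0.48497911  0.36519589]
 [-0.01080704  0.5901446   0.80722523]] ['frame', 'K', 'xyz', 'orientation']
0.1 [ 0.18086724 -0.5977415   0.24657298] [[-9.57193238e-01 -2.89448837e-01 -6.89077128e-04]
 [-2.89449629e-01  9.57191489e-01  1.83454991e-03]
 [ 1.28570422e-04  1.95547189e-03 -9.99998080e-01]] 0.9984916663963231 0.025
```

View pics/top0.png

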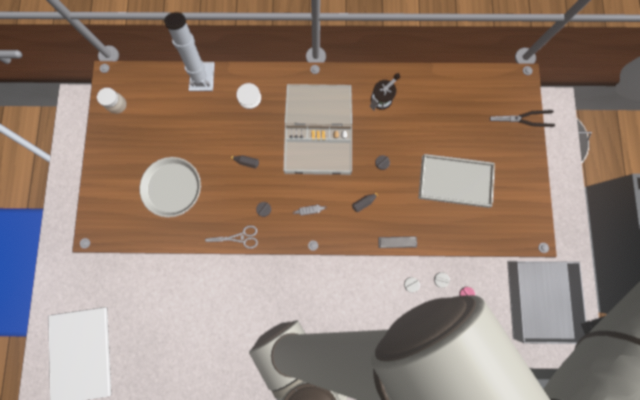

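View pics/scene0.png

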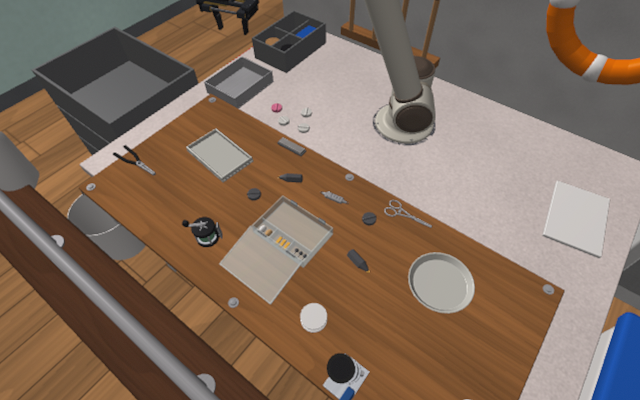

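The top view shows two dark discs at (264,209) and (382,162), and two dark bars at (246,161) and (364,202). The bright jig is at (310,210). The round dish is at (170,187), the oblong dish at (458,181) and the lure box at (318,150). The pale and pink discs at (413,284), (442,280) and (467,292) are off the plank and the wrong colour, so they are decoys. The dull-grey discs are the coins.

```bash
cat > h.py <<'E'
import numpy as np,cv2
from station import r,vision
def cap(n,save=None):
    c=vision.capture(n)
    if save: cv2.imwrite(f"pics/{save}.png",c["frame"][:,:,::-1])
    return c
def ray(c,uv,z):
    uv=np.atleast_2d(np.asarray(uv,float)); K=c["K"]
    d=np.c_[(uv[:,0]-K[0,2])/K[0,0],-(uv[:,1]-K[1,2])/K[1,1],-np.ones(len(uv))]@np.asarray(c["orientation"]).T
    o=np.asarray(c["xyz"]); return (o+d*((z-o[2])/d[:,2])[:,None])[:,:2]
def blob(c,m,z):
    """centroid, axis angle, extent of each blob of mask m on the plane z"""
    out=[]
    for k in cv2.findContours(m.astype(np.uint8),cv2.RETR_EXTERNAL,cv2.CHAIN_APPROX_NONE)[0]:
        if cv2.contourArea(k)<40: continue
        p=ray(c,k[:,0],z)*1000; (cx,cy),(w,h),a=cv2.minAreaRect(p.astype(np.float32))
        if w<h: a+=90
        out.append((k[:,0].mean(0).round(),np.round([cx,cy],1),np.round([max(w,h),min(w,h)],1),round((a+90)%180-90,1)))
    return out
E
python3 - <<'E'
from h import *
c=cap("top"); f=c["frame"]; hsv=cv2.cvtColor(f,cv2.COLOR_RGB2HSV)
m=(hsv[...,1]<90); m[:64]=0; m[248:]=0; m[:,:85]=0; m[:,545:]=0
for b in blob(c,m,0.031): print(*b)
cv2.imwrite("pics/crop1.png",np.vstack([cv2.resize(f[140:250,225:400,::-1],(788,495),interpolation=cv2.INTER_CUBIC)]))
for z,p in ((.045,[(170,187)]),(.045,[(422,155),(495,163),(491,206),(419,178)]),):
    print(ray(c,p,z))
E
```

```text
[313. 244.] [338.8   2. ] [28.9 18.3] -89.4
[397. 242.] [ 346.3 -220.6] [102.4  28.7] -89.4
[234. 238.] [356.4 215.6] [140.2  57.8] -89.4
[310. 210.] [428.8  11. ] [84.3 24.7] -81.8
[263. 209.] [428.9 135.1] [37.7 37.6] 0.6
[364. 202.] [ 450.8 -135.4] [68.3 24.7] -56.9
[247. 161.] [561.6 186.2] [69. 25.] 76.1
[170. 187.] [488.3 389.5] [168.4 167.4] 9.7
[382. 162.] [ 560.9 -185.7] [37.8 36.6] -44.5
[457. 180.] [ 512.6 -384.4] [199.  128.3] 83.3
[111. 100.] [734.9 573.6] [95.9 56.7] 55.1
[528. 114.] [ 721.2 -562.5] [153.2 148.1] -5.2
[318. 129.] [656.3  -9.2] [261.3 189.5] 0.0
[248.  95.] [750.7 186.8] [79.2 69.3] 27.4
[ 87. 111.] [701.7 635.2] [187.  17.] 6.5
[383.  94.] [ 760.1 -190. ] [101.8  62.8] -9.0
[527.  70.] [ 832.7 -600.2] [28.2 27.1] -62.4
[314.  69.] [833.5   2.1] [27.6 25.6] 0.5
[200.  76.] [804.1 331.2] [87.7 82.2] -89.6
[104.  68.] [831.1 603.8] [29.3 24.6] -89.6
[[0.48361046 0.38270005]]
[[ 0.57739181 -0.28947065]
 [ 0.55694421 -0.48322671]
 [ 0.44069117 -0.46474653]
 [ 0.51409358 -0.27917897]]
```

View pics/crop1.png

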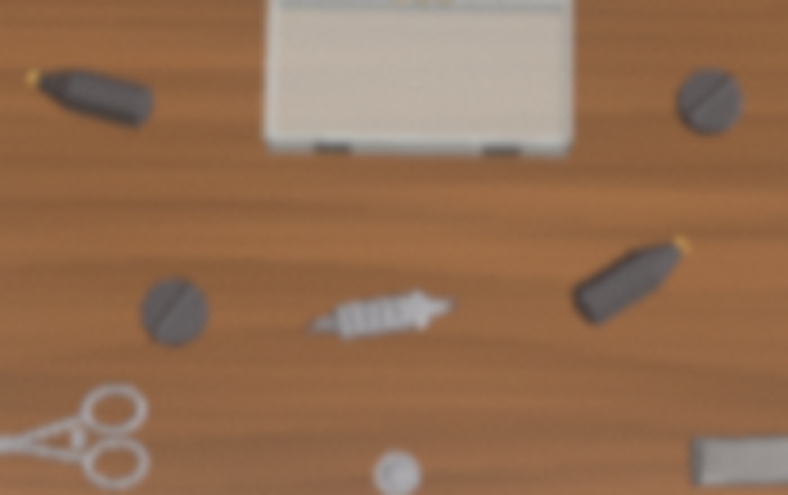

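Confirmed in the crop: the dark discs with a raised tube are the coins. The near-right bar has its eye up-right, and the far-left bar has its eye up-left. The first move goes above the near-right bar, with a wrist check there.

```bash
python3 -m jog '{"rot":[[0,0,6.6],[0,0,6.6],[0,0,6.6],[0,0,6.6],[0,0,6.6],[0,0,6.6],[0,0,6.6],[0,0,6.6]],"delta_pos":[[17,29,-6],[17,29,-6],[17,29,-6],[17,29,-6],[17,29,-6],[17,29,-6],[17,29,-6],[17,29,-6]],"grip":[70,70,70,70,70,70,70,70]}'
python3 -m jog '{"rot":[[0,0,6.6],[0,0,6.6],[0,0,6.6],[0,0,6.6],[0,0,6.6],[0,0,6.6],[0,0,6.6],[0,0,6.6],[0,0,0],[0,0,0]],"delta_pos":[[17,29,-4],[17,29,-4],[17,29,-4],[17,29,-4],[17,29,-4],[16,29,-4],[14,29,-4],[14,29,-4],[0,0,0],[0,0,0]],"grip":[70,70,70,70,70,70,70,70,70,70]}'
cat >> h.py <<'E'
def look(name,z=0.031):
    "wrist picture: blobs of low saturation, and the state"
    c=cap("wrist",name); h=cv2.cvtColor(c["frame"],cv2.COLOR_RGB2HSV)
    for b in blob(c,h[...,1]<90,z): 
        if 20<b[2][0]<250: print(*b)
    state()
def state():
    s=r.sense(); y=s["ee_rot"]; print("t",s["time_s"],"tcp",np.round(np.array(s["tcp_pos"])*1000,1),"jaw",np.degrees(np.arctan2(y[1][1],y[0][1])).round(1),"tilt",np.round(np.array(y)[:2,2],3),"j",np.round(s["joints"],1),"F",np.round(s["wrist_force"],1),"w",round(s["gripper_width"],3))
E
python3 -c "from h import *; look('w1',.037)"
```

```text
time_s: 0.82
tcp_pos: [0.3174, -0.3646, 0.1992]
ee_rot: [[-0.343, -0.939, -0.0], [-0.939, 0.343, 0.0], [-0.0, 0.0, -1.0]]
wrist_force: [-0.5, -0.3, 0.5]
gripper_width: 0.702
time_s: 1.65
tcp_pos: [0.4463, -0.1329, 0.1672]
ee_rot: [[0.538, -0.843, -0.001], [-0.843, -0.538, 0.0], [-0.001, 0.001, -1.0]]
wrist_force: [-0.9, -0.3, -0.8]
gripper_width: 0.698
[321. 194.] [ 451.  -134.6] [71.5 26.6] -56.9
[462. 173.] [ 348.4 -221.4] [98.1 31.1] -88.3
[247.  79.] [ 560.  -186.2] [39.9 38.3] -13.1
[394.  12.] [ 479.2 -289.5] [71.1 34.1] 32.6
t 1.7 tcp [ 445.9 -133.8  167.3] jaw -147.5 tilt [-0.001  0.   ] j [  3.4  11.2 -27.8  -0.  -51.   29.1] F [ 0.1  0.  -0.4] w 0.701
```

View pics/w1.png

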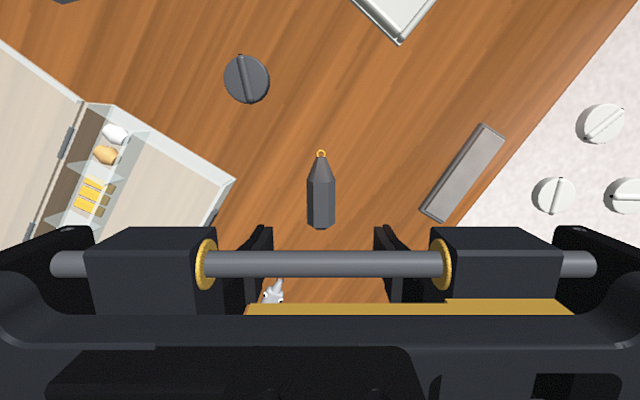

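The wrist view shows the bar at (321,194), square between the jaws, and it agrees with the top view to 1 mm. Descending on it now.

```bash
python3 -m jog '{"rot":[[0,0,0],[0,0,0],[0,0,0],[0,0,0],[0,0,0],[0,0,0],[0,0,0],[0,0,0]],"delta_pos":[[2,4,-20],[0,0,-25],[0,0,-25],[0,0,-20],[0,0,-15],[0,0,-10],[0,0,0],[0,0,0]],"grip":[70,70,70,70,70,70,70,70]}'; python3 -c "from h import *; state()"
python3 -m jog '{"rot":[[0,0,0],[0,0,0],[0,0,0],[0,0,0],[0,0,0],[0,0,0],[0,0,0],[0,0,0]],"delta_pos":[[0,0,0],[0,0,0],[0,0,0],[0,0,0],[0,0,0],[0,0,0],[0,0,0],[0,0,0]],"grip":[0,0,0,0,0,0,0,0]}'; python3 -c "from h import *; state()"
```

```text
time_s: 2.37
tcp_pos: [0.4474, -0.1313, 0.0523]
ee_rot: [[0.534, -0.845, -0.001], [-0.845, -0.534, -0.0], [-0.0, 0.001, -1.0]]
wrist_force: [-0.1, -0.3, 0.3]
gripper_width: 0.699
t 2.3667 tcp [ 447.4 -131.3   52.3] jaw -147.7 tilt [-0.001 -0.   ] j [  3.7  21.5 -35.2   0.  -33.4  28.6] F [-0.1 -0.3  0.3] w 0.699
time_s: 3.03
tcp_pos: [0.4479, -0.1302, 0.0527]
ee_rot: [[0.536, -0.844, -0.0], [-0.844, -0.536, -0.0], [-0.0, 0.0, -1.0]]
wrist_force: [-0.6, 0.6, 2.0]
gripper_width: 0.295
t 3.0333 tcp [ 447.9 -130.2   52.7] jaw -147.6 tilt [-0. -0.] j [  3.8  21.4 -35.2   0.  -33.4  28.6] F [-0.6  0.6  2. ] w 0.295
```

```bash
python3 -m jog '{"rot":[[0,0,0],[0,0,0],[0,0,0],[0,0,0],[0,0,0]],"delta_pos":[[0,0,10],[0,0,20],[0,0,30],[0,0,30],[0,0,10]],"grip":[0,0,0,0,0]}'
python3 -m jog '{"rot":[[0,0,6.3],[0,0,6.3],[0,0,6.3],[0,0,6.3],[0,0,6.3],[0,0,6.3],[0,0,6.3],[0,0,6.3],[0,0,0],[0,0,0]],"delta_pos":[[7,-26,0],[7,-26,0],[8,-26,0],[8,-28,0],[8,-28,0],[8,-28,0],[7,-26,0],[7,-26,0],[0,0,0],[0,0,0]],"grip":[0,0,0,0,0,0,0,0,0,0]}'
python3 -c "
from h import *
state(); cap('wrist','w2'); c=cap('top','t2'); cv2.imwrite('pics/t2c.png',cv2.resize(c['frame'][100:260,400:520,::-1],(450,600)))"
```

```text
time_s: 3.45
tcp_pos: [0.4499, -0.1302, 0.1561]
ee_rot: [[0.537, -0.844, 0.007], [-0.844, -0.537, -0.0], [0.004, -0.005, -1.0]]
wrist_force: [1.1, -0.6, -1.9]
gripper_width: 0.299
time_s: 4.28
tcp_pos: [0.5073, -0.3449, 0.1509]
ee_rot: [[0.992, -0.128, -0.002], [-0.128, -0.992, 0.001], [-0.002, -0.001, -1.0]]
wrist_force: [-0.0, 0.3, -2.3]
gripper_width: 0.296
t 4.2833 tcp [ 507.3 -344.9  150.9] jaw -97.4 tilt [-0.002  0.001] j [-19.1  25.6  -8.6  -0.  -55.9 101.8] F [-0.   0.3 -2.3] w 0.296
```

View pics/w2.png

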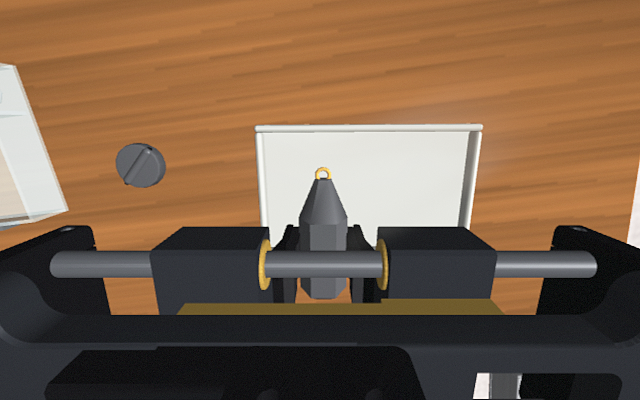

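The bar hangs level in the jaws, with the eye at (322,172). The dish's far rim corners are at about (255,127) and (482,125), so I'll check the fit against those.

```bash
python3 -c "
from h import *
c=cap('wrist'); print(ray(c,[(255,127),(482,125)],.045)*1000)"
```

```text
[[ 580.26441229 -295.90291946]
 [ 558.14552422 -482.15257433]]
```

```bash
python3 -m jog '{"rot":[[0,0,0],[0,0,0],[0,0,0],[0,0,0],[0,0,0],[0,0,0],[0,0,0],[0,0,0],[0,0,0],[0,0,0]],"delta_pos":[[0,0,-20],[0,0,-20],[0,0,-20],[0,0,-15],[0,0,-7],[0,0,-4],[0,0,-3],[0,0,-2],[0,0,0],[0,0,0]],"grip":[0,0,0,0,0,0,0,0,0,0]}'; python3 -c "from h import *; state()"
```

```text
time_s: 5.27
tcp_pos: [0.5085, -0.3443, 0.0624]
ee_rot: [[0.992, -0.125, 0.001], [-0.125, -0.992, -0.001], [0.001, 0.0, -1.0]]
wrist_force: [-0.7, 0.4, -1.8]
gripper_width: 0.299
t 5.2667 tcp [ 508.5 -344.3   62.4] jaw -97.2 tilt [ 0.001 -0.001] j [-19.   31.4 -13.6   0.  -44.8 101.9] F [-0.7  0.4 -1.8] w 0.299
```

```bash
python3 -m jog '{"rot":[[0,0,0],[0,0,0],[0,0,0],[0,0,0],[0,0,0],[0,0,0],[0,0,0]],"delta_pos":[[0,0,-2],[0,0,-1],[0,0,0],[0,0,0],[0,0,0],[0,0,0],[0,0,0]],"grip":[0,0,0,0,55,55,55]}'; python3 -c "from h import *; state()"
python3 -m jog '{"rot":[[0,0,0],[0,0,0],[0,0,0],[0,0,0],[0,0,0],[0,0,0],[0,0,0],[0,0,0],[0,0,0],[0,0,0]],"delta_pos":[[0,0,10],[0,0,25],[0,0,30],[6,25,0],[8,25,0],[8,30,0],[10,30,0],[10,30,0],[10,20,0],[0,0,0]],"grip":[55,55,55,70,70,70,70,70,70,70]}'; python3 -c "from h import *; look('w3',.037)"
```

```text
time_s: 5.85
tcp_pos: [0.5084, -0.3444, 0.059]
ee_rot: [[0.992, -0.124, 0.001], [-0.124, -0.992, -0.001], [0.001, 0.0, -1.0]]
wrist_force: [0.2, -1.3, -0.3]
gripper_width: 0.444
t 5.85 tcp [ 508.4 -344.4   59. ] jaw -97.2 tilt [ 0.001 -0.001] j [-19.   31.7 -13.8   0.  -44.5 101.9] F [ 0.2 -1.3 -0.3] w 0.444
time_s: 6.68
tcp_pos: [0.5622, -0.1811, 0.125]
ee_rot: [[0.993, -0.12, 0.003], [-0.12, -0.993, -0.0], [0.003, -0.0, -1.0]]
wrist_force: [0.2, -0.4, 0.6]
gripper_width: 0.698
[329. 210.] [ 562. -186.] [39.7 38.1] -6.9
[302.   1.] [ 713.7 -184.5] [24.2  3. ] 83.1
t 6.7333 tcp [ 561.3 -182.5  124.7] jaw -97.0 tilt [ 0.002 -0.   ] j [ -2.3  25.1 -13.9   0.  -50.8  85.3] F [ 0.  -0.7 -0.2] w 0.699
```

View pics/w3.png

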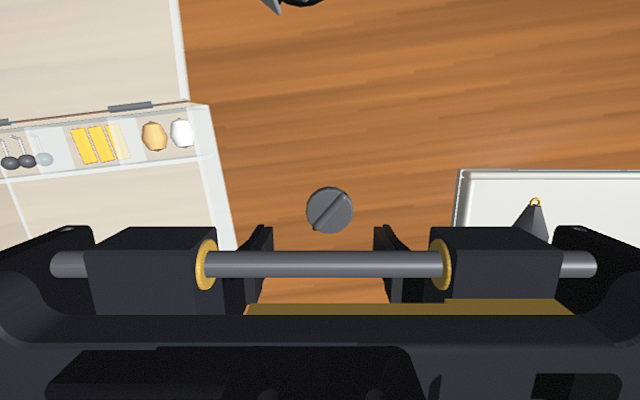

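The coin is at (329,210), that is (561,-186) mm, and the bar lies flat in the oblong dish on the right. Picking up the coin.

```bash
python3 -m jog '{"rot":[[0,0,0],[0,0,0],[0,0,0],[0,0,0],[0,0,0],[0,0,0],[0,0,0],[0,0,0]],"delta_pos":[[0,-3,-20],[0,0,-20],[0,0,-15],[0,0,-10],[0,0,-5],[0,0,-3],[0,0,0],[0,0,0]],"grip":[70,70,70,70,70,70,70,70]}'; python3 -c "from h import *; state()"
python3 -m jog '{"rot":[[0,0,0],[0,0,0],[0,0,0],[0,0,0],[0,0,0],[0,0,0],[0,0,0],[0,0,0],[0,0,0],[0,0,0]],"delta_pos":[[0,0,0],[0,0,0],[0,0,0],[0,0,0],[0,0,0],[0,0,0],[0,0,10],[0,0,20],[0,0,30],[0,0,30]],"grip":[0,0,0,0,0,0,0,0,0,0]}'; python3 -c "from h import *; state()"
```

```text
time_s: 7.4
tcp_pos: [0.5606, -0.1875, 0.0514]
ee_rot: [[0.992, -0.125, 0.002], [-0.125, -0.992, -0.0], [0.002, 0.0, -1.0]]
wrist_force: [-0.2, 0.8, 0.3]
gripper_width: 0.701
t 7.4 tcp [ 560.6 -187.5   51.4] jaw -97.2 tilt [ 0.002 -0.   ] j [ -2.8  30.6 -17.6   0.  -41.7  85.6] F [-0.2  0.8  0.3] w 0.701
time_s: 8.23
tcp_pos: [0.5589, -0.1871, 0.1408]
ee_rot: [[0.992, -0.125, -0.003], [-0.125, -0.992, 0.0], [-0.003, 0.0, -1.0]]
wrist_force: [0.4, 0.7, -1.2]
gripper_width: 0.451
t 8.2333 tcp [ 558.9 -187.1  140.8] jaw -97.2 tilt [-0.003  0.   ] j [ -2.8  24.2 -12.8  -0.  -53.2  85.6] F [ 0.4  0.7 -1.2] w 0.451
```

```bash
python3 -m jog '{"rot":[[0,0,0],[0,0,0],[0,0,0],[0,0,0],[0,0,0],[0,0,0],[0,0,0],[0,0,0]],"delta_pos":[[-3,20,5],[-3,35,5],[-3,40,0],[-3,40,0],[-3,40,0],[-3,40,0],[-3,40,0],[-3,40,0]],"grip":[0,0,0,0,0,0,0,0]}'
python3 -m jog '{"rot":[[0,0,0],[0,0,0],[0,0,0],[0,0,0],[0,0,0],[0,0,0],[0,0,0],[0,0,0],[0,0,0],[0,0,0]],"delta_pos":[[-3,40,0],[-3,40,0],[-3,40,0],[-3,40,0],[-3,40,0],[-3,40,0],[-3,20,0],[-2,13,0],[0,0,0],[0,0,0]],"grip":[0,0,0,0,0,0,0,0,0,0]}'
python3 - <<'E'
from h import *
state(); c=cap('wrist','w4'); h=cv2.cvtColor(c["frame"],cv2.COLOR_RGB2HSV)
m=(h[...,1]<70)&(h[...,2]>130); m[240:]=0
for k in cv2.findContours(m.astype(np.uint8),cv2.RETR_EXTERNAL,cv2.CHAIN_APPROX_NONE)[0]:
    if len(k)>150:
        p=ray(c,k[:,0],.045); k=k[:,0]; p=p[(k[:,1]<225)&(k[:,1]>2)]
        A=np.c_[2*p,np.ones(len(p))]; q=np.linalg.lstsq(A,(p**2).sum(1),rcond=None)[0]; print(len(p),q[:2]*1000,np.sqrt(q[2]+q[:2]@q[:2]))
E
```

```text
time_s: 8.9
tcp_pos: [0.5351, 0.1095, 0.151]
ee_rot: [[0.992, -0.125, -0.0], [-0.125, -0.992, 0.0], [-0.0, 0.0, -1.0]]
wrist_force: [0.7, 0.1, -1.3]
gripper_width: 0.446
time_s: 9.73
tcp_pos: [0.5125, 0.3804, 0.1502]
ee_rot: [[0.992, -0.124, -0.001], [-0.124, -0.992, -0.001], [-0.001, 0.001, -1.0]]
wrist_force: [-0.0, -0.7, -2.2]
gripper_width: 0.449
t 9.7333 tcp [512.5 380.4 150.2] jaw -97.1 tilt [-0.001 -0.001] j [ 51.1  27.8  -4.9  -0.  -57.3  31.8] F [-0.  -0.7 -2.2] w 0.449
330 [512.46196589 377.34139069] 0.06008087832322794
309 [589.10826997 633.71333756] 0.0403403935702373
```

View pics/w4.png

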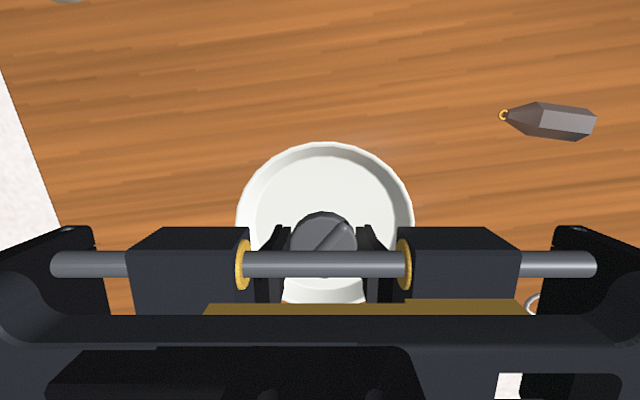

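The coin is held over the dish. The rim is at about (326,142) at the far side, and (236,222) and (414,222) at the sides.

```bash
python3 -c "
from h import *
c=cap('wrist'); print(ray(c,[(326,142),(236,222),(414,222)],.045)*1000)"
```

```text
[[566.39614701 370.18922468]
 [506.4244536  459.12291158]
 [486.2086046  300.39844991]]
```

```bash
python3 -m jog '{"rot":[[0,0,0],[0,0,0],[0,0,0],[0,0,0],[0,0,0],[0,0,0],[0,0,0],[0,0,0],[0,0,0],[0,0,0]],"delta_pos":[[0,0,-20],[0,0,-25],[0,0,-20],[0,0,-12],[0,0,-6],[0,0,-4],[0,0,-3],[0,0,-2],[0,0,0],[0,0,0]],"grip":[0,0,0,0,0,0,0,0,0,0]}'; python3 -c "from h import *; state()"
```

```text
time_s: 10.67
tcp_pos: [0.5133, 0.3812, 0.0594]
ee_rot: [[0.992, -0.125, 0.001], [-0.125, -0.992, 0.001], [0.001, -0.001, -1.0]]
wrist_force: [-0.9, 1.0, -2.5]
gripper_width: 0.451
t 10.6667 tcp [513.3 381.2  59.4] jaw -97.2 tilt [0.001 0.001] j [ 51.1  33.6  -9.9   0.  -46.4  31.8] F [-0.9  1.  -2.5] w 0.451
```

```bash
python3 -m jog '{"rot":[[0,0,0],[0,0,0],[0,0,0],[0,0,0],[0,0,0],[0,0,0],[0,0,0],[0,0,0],[0,0,0],[0,0,0]],"delta_pos":[[0,0,-2],[0,0,-1],[0,0,0],[0,0,0],[0,0,0],[0,0,0],[0,0,0],[0,0,10],[0,0,30],[0,0,30]],"grip":[0,0,0,0,65,65,65,65,65,65]}'; python3 -c "from h import *; state()"
python3 -m jog '{"rot":[[0,0,0],[0,0,0],[0,0,0],[0,0,0],[0,0,0],[0,0,0],[0,0,0],[0,0,0],[0,0,0],[0,0,0]],"delta_pos":[[-8,-20,0],[-12,-35,0],[-12,-35,0],[-12,-35,0],[-12,-35,0],[-12,-35,0],[-10,-30,0],[-7,-21,0],[0,0,0],[0,0,0]],"grip":[70,70,70,70,70,70,70,70,70,70]}'; python3 -c "from h import *; look('w5',.036)"
```

```text
time_s: 11.5
tcp_pos: [0.5125, 0.3801, 0.1256]
ee_rot: [[0.992, -0.125, -0.002], [-0.125, -0.992, -0.003], [-0.002, 0.003, -1.0]]
wrist_force: [-0.1, 0.8, 0.5]
gripper_width: 0.645
t 11.5 tcp [512.5 380.1 125.6] jaw -97.2 tilt [-0.002 -0.003] j [ 51.1  29.3  -6.4   0.  -54.5  31.8] F [-0.1  0.8  0.5] w 0.645
time_s: 12.33
tcp_pos: [0.4283, 0.1342, 0.1267]
ee_rot: [[0.992, -0.126, 0.002], [-0.126, -0.992, 0.001], [0.002, -0.001, -1.0]]
wrist_force: [0.3, 0.6, 0.9]
gripper_width: 0.698
[324. 207.] [430.6 132.9] [40.2 38.5] 0.1
[472. 190.] [429.5  12.1] [89.3 22.3] -80.3
[233.  44.] [561.1 185.5] [72.8 27.5] 75.6
[499.  29.] [540.2 -11.3] [192.4  47.2] 82.7
t 12.3833 tcp [428.9 135.2 126.6] jaw -97.2 tilt [0.002 0.001] j [ 38.3  12.9 -33.    0.  -43.9  44.5] F [ 0.8 -0.6 -0.2] w 0.697
```

View pics/w5.png

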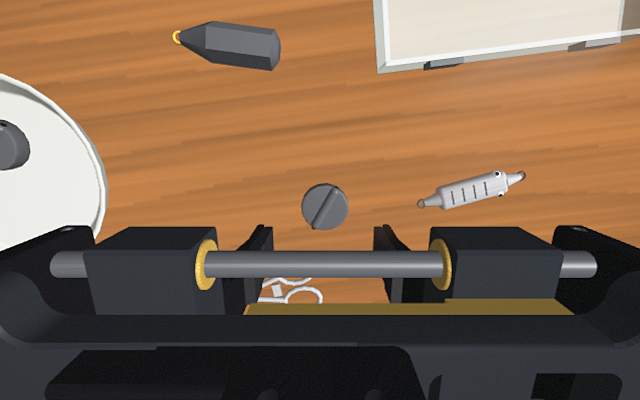

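The coin is at (324,207), nearly centred, and the jig at (472,190) and second bar at (233,44) match the top view. The first coin lies flat in the dish at left.

```bash
python3 -m jog '{"rot":[[0,0,0],[0,0,0],[0,0,0],[0,0,0],[0,0,0],[0,0,0],[0,0,0],[0,0,0]],"delta_pos":[[1,-2,-20],[0,0,-20],[0,0,-15],[0,0,-10],[0,0,-7],[0,0,-3],[0,0,0],[0,0,0]],"grip":[70,70,70,70,70,70,70,70]}'; python3 -c "from h import *; state()"
python3 -m jog '{"rot":[[0,0,0],[0,0,0],[0,0,0],[0,0,0],[0,0,0],[0,0,0],[0,0,0],[0,0,0],[0,0,0],[0,0,0]],"delta_pos":[[0,0,0],[0,0,0],[0,0,0],[0,0,0],[0,0,0],[0,0,0],[0,0,10],[0,0,20],[0,0,30],[0,0,30]],"grip":[0,0,0,0,0,0,0,0,0,0]}'; python3 -c "from h import *; state()"
```

```text
time_s: 13.05
tcp_pos: [0.4298, 0.1338, 0.0509]
ee_rot: [[0.992, -0.124, 0.001], [-0.124, -0.992, 0.001], [0.001, -0.001, -1.0]]
wrist_force: [0.2, 1.0, 1.1]
gripper_width: 0.697
t 13.05 tcp [429.8 133.8  50.9] jaw -97.1 tilt [0.001 0.001] j [ 38.1  20.4 -37.6   0.  -31.9  44.8] F [0.2 1.  1.1] w 0.697
time_s: 13.88
tcp_pos: [0.4279, 0.132, 0.1405]
ee_rot: [[0.992, -0.125, -0.003], [-0.125, -0.992, -0.002], [-0.003, 0.002, -1.0]]
wrist_force: [0.5, 1.7, -1.6]
gripper_width: 0.448
t 13.8833 tcp [427.9 132.  140.5] jaw -97.2 tilt [-0.003 -0.002] j [ 38.   11.7 -32.   -0.  -46.5  44.8] F [ 0.5  1.7 -1.6] w 0.448
```

```bash
python3 -m jog '{"rot":[[0,0,0],[0,0,0],[0,0,0],[0,0,0],[0,0,0],[0,0,0],[0,0,0],[0,0,0],[0,0,0],[0,0,0]],"delta_pos":[[3,20,0],[4,35,0],[4,35,0],[4,35,0],[4,35,0],[4,35,0],[3,35,0],[2,22,0],[0,0,0],[0,0,0]],"grip":[0,0,0,0,0,0,0,0,0,0]}'; python3 -c "from h import *; state()"
python3 -m jog '{"rot":[[0,0,0],[0,0,0],[0,0,0],[0,0,0],[0,0,0],[0,0,0],[0,0,0],[0,0,0],[0,0,0],[0,0,0]],"delta_pos":[[0,0,-20],[0,0,-20],[0,0,-15],[0,0,-12],[0,0,-6],[0,0,-4],[0,0,-2],[0,0,-2],[0,0,0],[0,0,0]],"grip":[0,0,0,0,0,0,0,0,0,0]}'; python3 -c "from h import *; state()"
```

```text
time_s: 14.72
tcp_pos: [0.4562, 0.3853, 0.1392]
ee_rot: [[0.992, -0.124, -0.002], [-0.124, -0.992, -0.002], [-0.002, 0.002, -1.0]]
wrist_force: [-1.0, -0.3, -1.9]
gripper_width: 0.448
t 14.7167 tcp [456.2 385.3 139.2] jaw -97.1 tilt [-0.002 -0.002] j [ 55.7  24.9 -11.8  -0.  -53.4  27.2] F [-1.  -0.3 -1.9] w 0.448
time_s: 15.55
tcp_pos: [0.4572, 0.385, 0.0602]
ee_rot: [[0.992, -0.125, 0.001], [-0.125, -0.992, 0.001], [0.001, -0.001, -1.0]]
wrist_force: [-0.1, 0.7, -0.6]
gripper_width: 0.443
t 15.55 tcp [457.2 385.   60.2] jaw -97.2 tilt [0.001 0.001] j [ 55.6  30.4 -16.2   0.  -43.4  27.2] F [-0.1  0.7 -0.6] w 0.443
```

```bash
python3 -m jog '{"rot":[[0,0,0],[0,0,0],[0,0,0],[0,0,0],[0,0,0],[0,0,0],[0,0,0],[0,0,0],[0,0,0],[0,0,0]],"delta_pos":[[0,0,-2],[0,0,-2],[0,0,0],[0,0,0],[0,0,0],[0,0,0],[0,0,0],[0,0,10],[0,0,35],[0,0,35]],"grip":[0,0,0,0,65,65,65,65,65,65]}'; python3 -c "from h import *; state()"
python3 -m jog '{"rot":[[0,0,-7],[0,0,-7],[0,0,-7],[0,0,-7],[0,0,-7],[0,0,-7],[0,0,-7],[0,0,-7],[0,0,-7],[0,0,-7]],"delta_pos":[[5,-10,0],[10,-20,0],[10,-20,0],[10,-20,0],[10,-20,0],[10,-20,0],[10,-20,0],[10,-20,0],[10,-20,0],[10,-20,0]],"grip":[65,65,65,65,65,65,65,65,65,65]}'
python3 -m jog '{"rot":[[0,0,-6.8],[0,0,-6.8],[0,0,-6.8],[0,0,-6.8],[0,0,0],[0,0,0]],"delta_pos":[[5,-10,0],[3,-5,0],[0,0,0],[0,0,0],[0,0,0],[0,0,0]],"grip":[65,65,65,65,65,65]}'; python3 -c "from h import *; look('w6',.037)"
```

```text
time_s: 16.38
tcp_pos: [0.4564, 0.3838, 0.1356]
ee_rot: [[0.992, -0.125, -0.002], [-0.125, -0.992, -0.004], [-0.002, 0.004, -1.0]]
wrist_force: [0.4, 0.4, 0.2]
gripper_width: 0.646
t 16.3833 tcp [456.4 383.8 135.6] jaw -97.2 tilt [-0.002 -0.004] j [ 55.6  25.1 -12.1   0.  -53.   27.2] F [0.4 0.4 0.2] w 0.646
time_s: 17.22
tcp_pos: [0.5526, 0.1938, 0.1366]
ee_rot: [[0.216, -0.976, 0.001], [-0.976, -0.216, 0.0], [-0.0, -0.001, -1.0]]
wrist_force: [0.2, -0.2, 0.5]
gripper_width: 0.648
time_s: 17.72
tcp_pos: [0.5602, 0.1798, 0.1363]
ee_rot: [[-0.245, -0.969, 0.001], [-0.969, 0.245, 0.0], [-0.001, -0.001, -1.0]]
wrist_force: [-0.5, -0.5, 0.5]
gripper_width: 0.649
t 17.7667 tcp [560.1 179.9 136.1] jaw 165.8 tilt [0.001 0.   ] j [ 33.6  24.3 -13.4   0.  -52.2 -47.8] F [-0.3  0.5  0. ] w 0.652
```

View pics/w6.png

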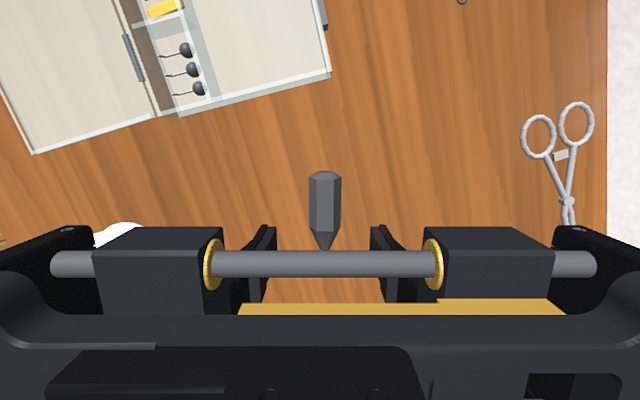

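The bar at (325,205) is aligned and midway between the fingers. Picking it up.

```bash
python3 -m jog '{"rot":[[0,0,0],[0,0,0],[0,0,0],[0,0,0],[0,0,0],[0,0,0],[0,0,0],[0,0,0]],"delta_pos":[[0,0,-20],[0,0,-25],[0,0,-20],[0,0,-10],[0,0,-6],[0,0,-3],[0,0,0],[0,0,0]],"grip":[65,65,65,65,65,65,65,65]}'; python3 -c "from h import *; state()"
python3 -m jog '{"rot":[[0,0,0],[0,0,0],[0,0,0],[0,0,0],[0,0,0],[0,0,0],[0,0,0],[0,0,0],[0,0,0],[0,0,0]],"delta_pos":[[0,0,0],[0,0,0],[0,0,0],[0,0,0],[0,0,0],[0,0,0],[0,0,10],[0,0,25],[0,0,35],[0,0,30]],"grip":[0,0,0,0,0,0,0,0,0,0]}'; python3 -c "from h import *; state()"
```

```text
time_s: 18.43
tcp_pos: [0.5607, 0.1802, 0.0525]
ee_rot: [[-0.247, -0.969, 0.002], [-0.969, 0.247, 0.001], [-0.001, -0.001, -1.0]]
wrist_force: [0.7, 0.2, 0.4]
gripper_width: 0.651
t 18.4333 tcp [560.7 180.2  52.5] jaw 165.7 tilt [0.002 0.001] j [ 33.6  30.3 -17.9   0.  -41.7 -47.9] F [0.7 0.2 0.4] w 0.651
time_s: 19.27
tcp_pos: [0.5596, 0.1795, 0.1528]
ee_rot: [[-0.248, -0.969, -0.001], [-0.969, 0.248, -0.001], [0.001, 0.001, -1.0]]
wrist_force: [1.8, 0.0, -1.3]
gripper_width: 0.298
t 19.2667 tcp [559.6 179.5 152.8] jaw 165.6 tilt [-0.001 -0.001] j [ 33.6  23.2 -12.3   0.  -54.5 -47.9] F [ 1.8  0.  -1.3] w 0.298
```

```bash
python3 -m jog '{"rot":[[0,0,-5.5],[0,0,-5.5],[0,0,-5.5],[0,0,-5.5],[0,0,-5.5],[0,0,-5.5],[0,0,-5.5],[0,0,-5.5],[0,0,-5.5],[0,0,-5.5]],"delta_pos":[[-3,-25,0],[-4,-40,0],[-4,-40,0],[-4,-40,0],[-4,-40,0],[-4,-40,0],[-4,-40,0],[-4,-40,0],[-4,-40,0],[-4,-40,0]],"grip":[0,0,0,0,0,0,0,0,0,0]}'
python3 -m jog '{"rot":[[0,0,-5.5],[0,0,-5.5],[0,0,-5.5],[0,0,-5.5],[0,0,-5.5],[0,0,0],[0,0,0],[0,0,0]],"delta_pos":[[-4,-40,0],[-4,-40,0],[-4,-40,0],[-4,-40,0],[-3,-35,0],[-2,-15,0],[0,0,0],[0,0,0]],"grip":[0,0,0,0,0,0,0,0]}'; python3 -c "
from h import *
state(); cap('wrist','w7')"
```

```text
time_s: 20.1
tcp_pos: [0.5201, -0.207, 0.1519]
ee_rot: [[-0.937, -0.348, -0.0], [-0.348, 0.937, 0.0], [0.0, 0.0, -1.0]]
wrist_force: [1.1, 0.8, -2.0]
gripper_width: 0.295
time_s: 20.77
tcp_pos: [0.4992, -0.4154, 0.1509]
ee_rot: [[-0.993, 0.121, -0.001], [0.121, 0.993, 0.001], [0.001, 0.001, -1.0]]
wrist_force: [0.4, 0.5, -3.1]
gripper_width: 0.302
t 20.7667 tcp [ 499.2 -415.4  150.9] jaw 83.1 tilt [-0.001  0.001] j [-25.5  28.8  -3.1  -0.  -58.1 -71.4] F [ 0.4  0.5 -3.1] w 0.302
```

View pics/w7.png

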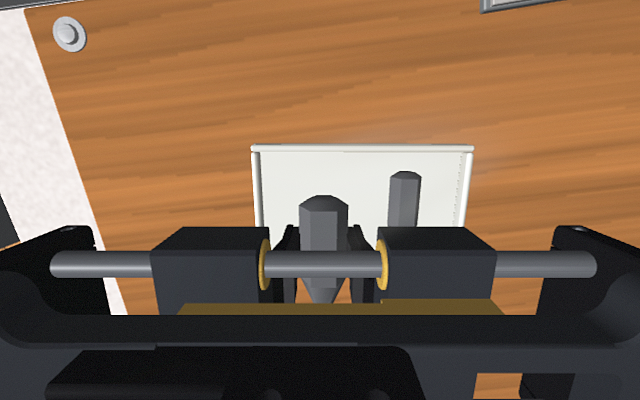

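The second bar is held level at (322,240), clear of the first bar at (404,200) and of the dish walls at (256) and (468). Setting it down.

```bash
python3 -m jog '{"rot":[[0,0,0],[0,0,0],[0,0,0],[0,0,0],[0,0,0],[0,0,0],[0,0,0],[0,0,0],[0,0,0],[0,0,0]],"delta_pos":[[0,0,-20],[0,0,-20],[0,0,-20],[0,0,-15],[0,0,-6],[0,0,-4],[0,0,-3],[0,0,-1],[0,0,0],[0,0,0]],"grip":[0,0,0,0,0,0,0,0,0,0]}'; python3 -c "from h import *; state()"
python3 -m jog '{"rot":[[0,0,0],[0,0,0],[0,0,0],[0,0,0],[0,0,0],[0,0,0],[0,0,0],[0,0,0],[0,0,0]],"delta_pos":[[0,0,-2],[0,0,-1],[0,0,0],[0,0,0],[0,0,0],[0,0,0],[0,0,0],[0,0,0],[0,0,0]],"grip":[0,0,0,0,0,55,55,55,55]}'; python3 -c "from h import *; state()"
```

```text
time_s: 21.65
tcp_pos: [0.5005, -0.4154, 0.0635]
ee_rot: [[-0.993, 0.119, 0.001], [0.119, 0.993, -0.001], [-0.002, -0.001, -1.0]]
wrist_force: [0.3, -0.0, -1.9]
gripper_width: 0.3
t 21.65 tcp [ 500.5 -415.4   63.5] jaw 83.1 tilt [ 0.001 -0.001] j [-25.5  34.2  -8.    0.  -47.8 -71.4] F [ 0.3 -0.  -1.9] w 0.3
time_s: 22.4
tcp_pos: [0.5004, -0.4154, 0.0601]
ee_rot: [[-0.993, 0.119, 0.001], [0.119, 0.993, -0.001], [-0.001, -0.001, -1.0]]
wrist_force: [-0.8, -0.1, -0.5]
gripper_width: 0.503
t 22.4 tcp [ 500.4 -415.4   60.1] jaw 83.1 tilt [ 0.001 -0.001] j [-25.5  34.4  -8.1   0.  -47.4 -71.4] F [-0.8 -0.1 -0.5] w 0.503
```

```bash
python3 -m jog '{"rot":[[0,0,0],[0,0,0],[0,0,0],[0,0,7],[0,0,7],[0,0,7],[0,0,7],[0,0,7],[0,0,7],[0,0,7]],"delta_pos":[[0,0,10],[0,0,30],[0,0,35],[-5,20,0],[-5,28,0],[-5,30,0],[-5,30,0],[-5,30,0],[-5,30,0],[-5,30,0]],"grip":[55,55,55,50,50,50,50,50,50,50]}'
python3 -m jog '{"rot":[[0,0,7],[0,0,7],[0,0,7],[0,0,7],[0,0,7],[0,0,7],[0,0,7],[0,0,7.1],[0,0,0],[0,0,0]],"delta_pos":[[-5,30,0],[-5,30,0],[-5,30,0],[-5,30,0],[-5,30,0],[-5,30,0],[-5,30,0],[-1,18,0],[0,0,0],[0,0,0]],"grip":[50,50,50,50,50,50,50,50,50,50]}'; python3 -c "from h import *; look('w8',.033)"
```

```text
time_s: 23.23
tcp_pos: [0.4649, -0.216, 0.1357]
ee_rot: [[-0.738, -0.675, 0.002], [-0.675, 0.738, -0.0], [-0.001, -0.001, -1.0]]
wrist_force: [0.2, -0.6, 0.8]
gripper_width: 0.501
time_s: 24.07
tcp_pos: [0.4294, 0.0117, 0.1355]
ee_rot: [[0.144, -0.99, 0.002], [-0.99, -0.144, 0.001], [-0.0, -0.002, -1.0]]
wrist_force: [-0.7, -0.5, -0.5]
gripper_width: 0.496
[429. 205.] [337.9  -1.6] [25.9 25.3] -77.0
t 24.1167 tcp [429.2  11.  135.2] jaw -171.8 tilt [0.001 0.   ] j [ 23.3  10.3 -34.9   0.  -44.7 -15.1] F [-0.2 -1.2  0.5] w 0.5
```

View pics/w8.png

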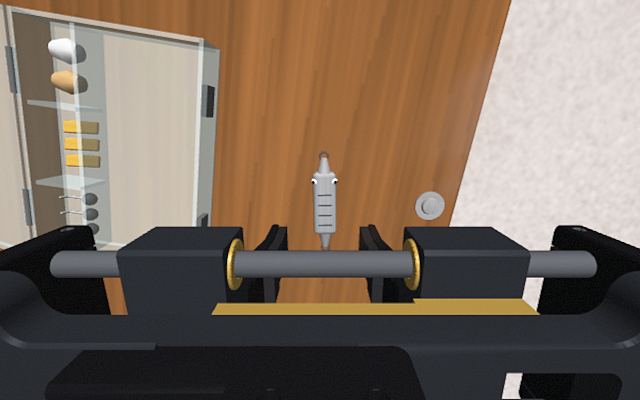

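The jig at (324,205) is centred and parallel to the fingers. The box's front rim runs from (216,48) down to (212,225).

```bash
python3 -c "
from h import *
c=cap('wrist'); print(ray(c,[(217,48),(212,225),(52,10)],.059)*1000)"
python3 -m jog '{"rot":[[0,0,0],[0,0,0],[0,0,0],[0,0,0],[0,0,0],[0,0,0],[0,0,0],[0,0,0]],"delta_pos":[[0,0,-20],[0,0,-25],[0,0,-20],[0,0,-10],[0,0,-6],[0,0,-2],[0,0,0],[0,0,0]],"grip":[50,50,50,50,50,50,50,50]}'; python3 -c "from h import *; state()"
python3 -m jog '{"rot":[[0,0,0],[0,0,0],[0,0,0],[0,0,0],[0,0,0],[0,0,0],[0,0,0],[0,0,10],[0,0,0],[0,0,0]],"delta_pos":[[0,0,0],[0,0,0],[0,0,0],[0,0,0],[0,0,0],[0,0,0],[0,0,10],[0,0,25],[0,0,35],[0,0,30]],"grip":[0,0,0,0,0,0,0,0,0,0]}'; python3 -c "from h import *; state()"
```

```text
[[ 517.85270187  -96.34322743]
 [ 515.74974384   32.20603979]
 [ 626.53479269 -103.72527012]]
time_s: 24.83
tcp_pos: [0.4296, 0.0106, 0.0521]
ee_rot: [[0.142, -0.99, 0.001], [-0.99, -0.142, 0.0], [-0.0, -0.001, -1.0]]
wrist_force: [-0.5, -0.8, 0.5]
gripper_width: 0.502
t 24.8333 tcp [429.6  10.6  52.1] jaw -171.8 tilt [0.001 0.   ] j [ 23.3  18.8 -40.3   0.  -30.8 -15.1] F [-0.5 -0.8  0.5] w 0.502
time_s: 25.67
tcp_pos: [0.4285, 0.0106, 0.1526]
ee_rot: [[0.266, -0.964, -0.001], [-0.964, -0.266, -0.001], [0.0, 0.002, -1.0]]
wrist_force: [1.1, 0.7, -1.8]
gripper_width: 0.23
t 25.6667 tcp [428.5  10.6 152.6] jaw -164.6 tilt [-0.001 -0.001] j [ 23.3   8.9 -33.6   0.  -47.6  -7.9] F [ 1.1  0.7 -1.8] w 0.23
```

Note: I accidentally left a stray turn of about 7° in that lift. It is harmless because the jig was already clear of the plank, and I correct it on the way to the box.

```bash
python3 -m jog '{"rot":[[0,0,-5.5],[0,0,-5.5],[0,0,-5.5],[0,0,0],[0,0,0],[0,0,0],[0,0,0]],"delta_pos":[[20,-3,0],[30,-4,0],[35,-4,0],[30,-4,0],[20,-3,0],[0,0,0],[0,0,0]],"grip":[0,0,0,0,0,0,0]}'; python3 -c "
from h import *
state(); cap('wrist','w9')"
```

```text
time_s: 26.25
tcp_pos: [0.5639, -0.0074, 0.1502]
ee_rot: [[-0.021, -1.0, -0.003], [-1.0, 0.021, -0.0], [0.0, 0.003, -1.0]]
wrist_force: [-0.2, -0.0, -1.8]
gripper_width: 0.225
t 26.25 tcp [563.9  -7.4 150.2] jaw 178.8 tilt [-0.003 -0.   ] j [ 15.7  21.3 -15.8  -0.  -52.9 -16.8] F [-0.2 -0.  -1.8] w 0.225
```

View pics/w9.png

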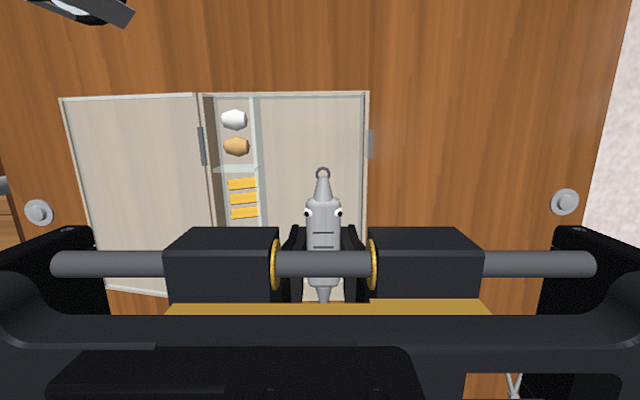

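The jig is over the long compartment, with the divider at about column 257 and the front wall at column 366. Next I check the x clearance at those columns.

```bash
python3 -c "
from h import *
c=cap('wrist'); print(ray(c,[(368,92),(366,190)],.059)*1000, ray(c,[(253,97),(257,180)],.055)*1000)"
```

```text
[[527.40900403 -98.73461522]
 [527.52885337 -22.81514669]] [[615.25478532 -97.27407512]
 [617.37910251 -32.28659319]]
```

```bash
python3 -m jog '{"rot":[[0,0,0],[0,0,0],[0,0,0],[0,0,0],[0,0,0],[0,0,0],[0,0,0],[0,0,0],[0,0,0],[0,0,0]],"delta_pos":[[7,0,-15],[0,0,-25],[0,0,-20],[0,0,-15],[0,0,-7],[0,0,-5],[0,0,-3],[0,0,-2],[0,0,0],[0,0,0]],"grip":[0,0,0,0,0,0,0,0,0,0]}'; python3 -c "from h import *; state()"
```

```text
time_s: 27.18
tcp_pos: [0.5714, -0.0071, 0.0603]
ee_rot: [[-0.019, -1.0, 0.001], [-1.0, 0.019, 0.0], [-0.0, -0.001, -1.0]]
wrist_force: [0.3, 0.0, -0.9]
gripper_width: 0.228
t 27.1833 tcp [571.4  -7.1  60.3] jaw 178.9 tilt [0.001 0.   ] j [ 15.5  28.4 -20.1   0.  -41.4 -16.6] F [ 0.3  0.  -0.9] w 0.228
```

Another 5 mm down, release, rise and check with a clear top view.

```bash
python3 -m jog '{"rot":[[0,0,0],[0,0,0],[0,0,0],[0,0,0],[0,0,0],[0,0,0],[0,0,0],[0,0,0],[0,0,0],[0,0,0]],"delta_pos":[[0,0,-2],[0,0,-2],[0,0,-1],[0,0,0],[0,0,0],[0,0,0],[0,0,0],[0,0,0],[0,0,0],[0,0,0]],"grip":[0,0,0,0,0,38,38,38,38,38]}'; python3 -c "from h import *; state()"
python3 -m jog '{"rot":[[0,0,0],[0,0,0],[0,0,0],[0,0,0],[0,0,0],[0,0,0],[0,0,0],[0,0,0],[0,0,0],[0,0,0]],"delta_pos":[[0,0,10],[0,0,25],[0,0,35],[0,0,40],[-40,0,10],[-40,0,0],[-40,0,0],[-30,0,0],[0,0,0],[0,0,0]],"grip":[38,38,38,38,38,38,38,38,38,38]}'
python3 - <<'E'
from h import *
state(); cap('wrist','w10'); c=cap('top','t10'); f=c["frame"]
cv2.imwrite('pics/t10c.png',cv2.resize(f[70:260,130:530,::-1],(800,380),interpolation=cv2.INTER_CUBIC))
m=cv2.cvtColor(f,cv2.COLOR_RGB2HSV)[...,1]<90; m[:64]=0; m[248:]=0; m[:,:85]=0; m[:,545:]=0
for b in blob(c,m,.031): print(*b)
E
```

```text
time_s: 28.02
tcp_pos: [0.5711, -0.0072, 0.0545]
ee_rot: [[-0.019, -1.0, 0.0], [-1.0, 0.019, -0.0], [0.0, -0.0, -1.0]]
wrist_force: [-0.6, -0.2, 0.1]
gripper_width: 0.372
t 28.0167 tcp [571.1  -7.2  54.5] jaw 178.9 tilt [ 0. -0.] j [ 15.5  28.9 -20.3   0.  -40.8 -16.6] F [-0.6 -0.2  0.1] w 0.372
time_s: 28.85
tcp_pos: [0.4202, -0.0073, 0.1759]
ee_rot: [[-0.018, -1.0, 0.002], [-1.0, 0.018, 0.001], [-0.001, -0.002, -1.0]]
wrist_force: [1.1, 0.7, 0.2]
gripper_width: 0.38
t 28.85 tcp [420.2  -7.3 175.9] jaw 179.0 tilt [0.002 0.001] j [ 21.4   6.1 -32.9   0.  -50.9 -22.4] F [1.1 0.7 0.2] w 0.38
[397. 242.] [ 346.3 -220.6] [102.4  28.7] -89.4
[457. 180.] [ 512.6 -384.3] [199.2 128.2] 83.3
[111. 100.] [734.9 573.6] [95.9 56.7] 55.1
[528. 114.] [ 721.2 -562.5] [153.2 148.1] -5.2
[265. 180.] [556.2 184.2] [579.5 456.9] -89.4
[248.  95.] [750.7 186.8] [79.2 69.3] 27.4
[ 87. 111.] [701.6 635.2] [186.7  17. ] 6.5
[383.  94.] [ 760.1 -190.2] [101.8  63.2] -9.0
[527.  70.] [ 831.3 -599.3] [28.4 27.4] -89.6
[314.  69.] [833.5   2.1] [27.6 25.6] 0.5
[200.  76.] [804.1 331.2] [87.7 82.2] -89.6
[104.  68.] [831.1 603.8] [29.3 24.6] -89.6
```

View pics/t10c.png

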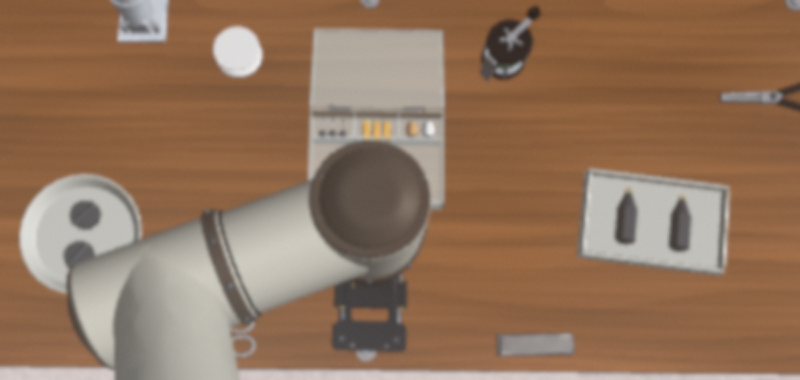

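View pics/w10.png

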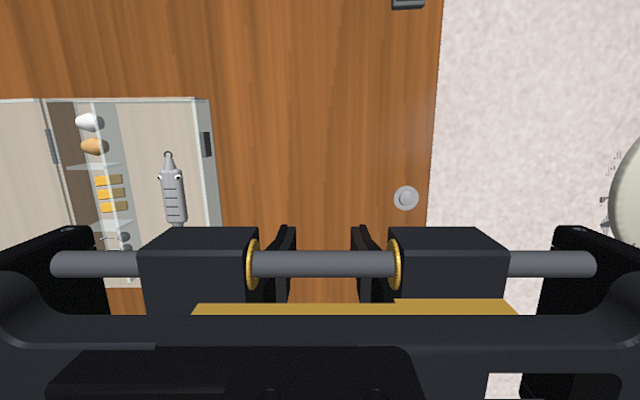

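The bars lie side by side in the oblong dish at (627,217) and (680,224). The jig lies in the long compartment at (173,195) in the wrist view, and the reel has not moved. The arm hides the second coin from above, so I'll take one scene view.

```bash
python3 - <<'E'
from h import *
a=cv2.imread('pics/scene0.png'); b=cap('scene','s11')["frame"][:,:,::-1]
s=np.s_[170:320,360:500]
cv2.imwrite('pics/s11c.png',np.hstack([cv2.resize(i[s],(400,429),interpolation=cv2.INTER_CUBIC) for i in (a,b)]))
E
```

```text
(no output)
```

View pics/s11c.png

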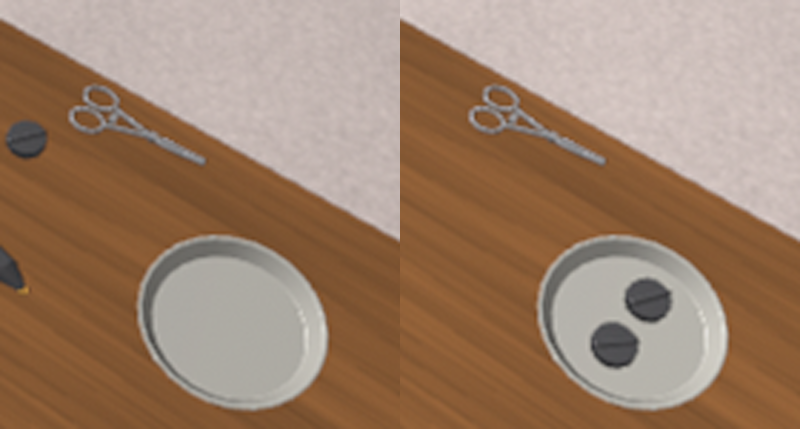

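Both coins lie flat and apart on the dish floor at (648,300) and (614,344), and the forceps look the same before and after. Handing in.

```bash
python3 -c "
from station import finish_job; print(finish_job())"
```

```text
the job is handed in; nothing more can be done
None
```

All five pieces are where they belong, and I handed the job in after about 29 s of robot time. Both coin sinkers are in the round dish, both bank sinkers in the oblong dish, and the jig in the long compartment of the lure box.

- **Placement:** the last pictures show the coins flat and about 56 mm apart, the bars side by side, and the jig lying along its compartment. I judged flatness by eye and did not measure heights.
- **Reel and forceps:** the reel measures within 1 mm of where it started. The forceps look unmoved in the before and after pictures.
- **Gentle handling:** I released each piece within about 2 mm of its floor. The wrist forces I read between moves stayed under about 4 N.
- **What disagreed or slipped:**
    - Two readings of the box's front wall differed by about 10 mm (517 and 527 mm). I used the second because its wall-to-divider span matched the box's dimensions.
    - One lift had a stray turn of about 7°, made with the jig already clear of the plank. I corrected it on the way to the box.
    - The gripper read about 26 mm on the bars instead of 28 mm, but they held level.

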